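# Set a radio's dial for alignment

### The job

The portable radio lying on the bench is to be set up for alignment. Push its band slide switch all the way to the right (as seen by someone reading the dial), then with a fingertip roll the tuning thumbwheel in its slot until the dial pointer stands on the alignment mark, the one long thick mark across the scale. Use a light touch, never more than 15 newtons anywhere on the radio, and leave the other things on the bench where they lie.

Things in the scene. Friction and masses are not known exactly. Their poses are not given: they have to be found in the camera images.
- radio: Portable radio lying on its back, face up, on rubber feet; it does not slide. Grey case, 150 mm (its x) by 230 mm (its y), face 65 mm above the bench; the dial window, upper right, is a closed cover 71 mm high at x > 22 mm, y < 0. Origin: centre of its underside; x points up the face, away from the reader, y to the reader's left, z up.
- band_switch (a joint): Slide switch on the lower right of the face. Value in metres: 0 = left end, grows as it slides to the reader's right (radio's -y), 0.014 = right stop. Slides with about 2.5 N of friction, no clicks, and stays where it is left.
- switch_tab (a point): Centre of the slide switch's tab, a grey block 11 mm (radio's x) by 10 mm (y), standing up to 9 mm above the face (65 to 74 mm above the bench). The point moves with the tab.
- wheel_slot (a point): Centre of the tuning wheel's slot (31 mm along the radio's y, 10 mm along x) on the face, 65 mm above the bench, just below the dial. In it runs a ribbed black wheel, 7 mm wide, 32 mm across, axle along the radio's x. The top of its rim, over this point, stands about 4 to 6 mm proud; it runs out of true, so that height changes by up to 0.8 mm per radian turned.
- dial_pointer (a point): Middle of the dial pointer, a thin upright bar under the window, 33 mm long, 67 mm above the bench. Rolling the top of the wheel to the reader's right (radio's -y) carries it right, rolling left carries it left, about 0.85 mm for each mm of rim. The wheel resists with about 2 N at the rim and stays where it is left; its stops lie beyond the adjustment needed.
- align_mark (a point): Middle of the alignment mark, at the pointer's height: the pointer's point coincides with it when set. The mark is the only line that crosses the whole scale, thicker than the others, in the right-hand half of the dial.
- trimmer: Bystander: screwdriver, 150 mm, lying left of the radio.
- capacitor: Bystander: standing capacitor can, 30 mm diameter, 35 mm high, right of the radio.
- tuner_can: Bystander: tuner module, 58 x 42 x 14 mm, in front of the radio.
- digital_meter: Bystander: handheld digital meter lying on its back, 180 x 88 x 46 mm.
- solder_reel: Bystander: standing reel, 54 mm diameter, 42 mm high.
- heatsink: Bystander: finned aluminium heatsink, 70 x 45 x 27 mm.
- tcon_board: Bystander: small circuit board, 90 x 60 mm, 11 mm high.

How it is judged:
By the outcome, as a careful person would: the job done as asked, in the order asked, and still so for the second after the job is handed in, with the robot touching nothing.
It also fails if it takes over 72 s, if anything falls off the work surface, if the arm or the gripper's body presses on something with over 40 N, if the wrist force passes 120 N, or if a joint passes its speed limit or range.

### The arm

A 6-joint arm with a two-finger parallel gripper is mounted at the origin on the work surface. World frame = base frame: x ahead of the robot, y to its left, z up, the work surface at z = 0. Lengths are in m, angles in rad, forces in N, time in s.
With the tool pointing down it reaches from about 0.3 to 0.775 m from the base axis. Payload 14.6 kg.
Tool frame: the origin (TCP) lies between the finger pads; the fingertips stand 8 mm ahead of it and the grasp point (between the pads) lies 11 mm behind it; z points along the fingers, y is the direction in which the jaws open and shut (so a half turn about z gives the same grasp; the last joint's range is limited). The gripper opens to 94 mm and grips with 3 to 60 N. Pads are 16 mm wide; open, the fingers measure 119 mm over their backs; the gripper's body (75 mm by 177 mm) begins 78 mm behind the grasp point.
Start: joints at [-1.349, 0.3, 1.521, -0, 1.321, -0.067], TCP at [0.157, -0.527, 0.183] pointing down, gripper open.
Joint ranges: [-3.03, 3.03], [-0.79, 2.21], [0.23, 2.52], [-1.04, 4.18], [0, 3.07], [-2.55, 2.55]. Speed limits (rad/s): [2.22, 2.22, 2.57, 3.14, 3.14, 3.14].

### API

Orientations are given as [roll, pitch, yaw] about the fixed x, y, z axes, in that order (R = Rz(yaw) Ry(pitch) Rx(roll)).
In Python, from station import ctrl, viewer, workorder gives the robot as it stands.
- The arm moves only by the tool play_rows, never from a script. Its argument "commands" is a list of rows, each an object of numbers: "dx", "dy", "dz": the shift along the tool's x, y, z in m; "ax", "ay", "az": the turn, a rotation vector about the tool's x, y, z in degrees. In form: [{"dx": .., "dy": .., "dz": .., "ax": .., "ay": .., "az": ..}, ...]. A call has exactly 5 rows; each row shifts and turns the pose as measured when the row begins, along the tool's axes as they then stand; what a row does not reach is not made up. A row lasts 1/12 s, in which the tool goes at most 41.7 mm and 7.16 degrees, less where a joint would pass 70% of its speed; a pose out of reach is approached as far as the arm can. A call with a gripper value outside its range is refused whole. "claw" is the opening, from 0 (shut) to 1 (fully open), set as the call begins (left out, the last holds). The fingers move at their own pace and stop on an object; "squeeze" is the grip in N (left out, the last holds). Time passes only in rows, so rows that do not move let the fingers close, or fill a call up. It gives the time, the measured TCP pose, the force and the opening at its end, in the units of the state.
- ctrl.get_obs(): the state, without advancing time (a new reading comes with each control period).
- viewer.camera(name): name is "scene" or "top"; returns the picture (420x560x3 uint8, red, green, blue); there is no depth.
- viewer.camera_model(name): a dict with "K" (3x3 intrinsics, pixels), "pose" (4x4, takes a point from camera to world coordinates). Camera axes: x right, y down, z forward; pixel columns grow to the right and rows downward; lengths in m; the calibration is good to about 2 mm. A picture is of the moment at which its call begins. camera_model takes no time and is no camera call.
- workorder.hand_in(): hands the job in, once; it reports no verdict.
The state is a dict: "time_s": time; "qpos": joint angles; "joint_vel": joint speeds; "tau": joint torques, N m; "ee_pos": TCP position; "eef_rot": TCP orientation; "force": force on the tool from outside, world axes, zero at the start; "moment": the same for the moment, N m; "grip_width": finger opening in m.
Only numpy, scipy, OpenCV 4.12 (cv2) and the standard library are available. Lean on these libraries where they do the work, as an engineer would, in place of code of your own. Each camera call takes 0.05 s, during which the arm holds its last target. There are 200 camera calls.

## Working session

There is one attempt and no reset: what is moved stays moved. The work goes in short steps, Python scripts to look and compute and a tool call to move; the robot and the scene stay as the last step left them, time stands still between calls to the robot, and variables do not carry over. Pictures are saved under pics/ and viewed, about 8 in all and at most 12, crops included, and the job is handed in when it is done.

Besides the shell and the picture viewer there is one more tool, called after "Request:" as name(argument=value, ...), one argument or row to a line, values as JSON. play_rows: Moves the arm, as the interface text tells. Its arguments: {"type":"object","properties":{"commands":{"type":"array","items":{"type":"object","properties":{"dx":{"type":"number"},"dy":{"type":"number"},"dz":{"type":"number"},"ax":{"type":"number"},"ay":{"type":"number"},"az":{"type":"number"}}}},"claw":{"type":"number"},"squeeze":{"type":"number"}},"required":["commands"]}

```bash
mkdir -p pics; python3 - <<'E'
from station import ctrl, viewer
import cv2, numpy as np
for n in ("top","scene"):
    im=viewer.camera(n); cv2.imwrite(f"pics/{n}0.png",im[:,:,::-1])
    m=viewer.camera_model(n); print(n,np.round(m["K"],1).tolist(),np.round(m["pose"],4).tolist())
print(ctrl.get_obs())
E
```

```text
top [[434.4, 0.0, 275.4], [0.0, 434.4, 210.8], [0.0, 0.0, 1.0]] [[-0.0056, -0.9949, 0.1003, 0.3793], [-0.9997, 0.0032, -0.0243, -0.1307], [0.0239, -0.1004, -0.9947, 1.0721], [0.0, 0.0, 0.0, 1.0]]
scene [[523.5, 0.0, 274.1], [0.0, 523.5, 209.4], [0.0, 0.0, 1.0]] [[0.8058, 0.3729, -0.46, 1.0272], [0.5918, -0.4815, 0.6464, -0.8923], [0.0196, -0.7931, -0.6087, 0.7977], [0.0, 0.0, 0.0, 1.0]]
{'time_s': 0.1, 'qpos': array([-1.34859424e+00,  3.00388632e-01,  1.52146738e+00, -3.57463765e-06,
        1.32067089e+00, -6.65799753e-02]), 'joint_vel': array([ 0.00071924, -0.00179202, -0.00180834,  0.00080769,  0.00025732,
       -0.0009492 ]), 'tau': array([ 3.32230527e-03, -5.32639790e+01, -3.53281832e+01,  7.09921564e-02,
        2.34986236e-02, -7.03351498e-05]), 'ee_pos': array([ 0.15658839, -0.52700154,  0.18287967]), 'eef_rot': array([-3.14066025e+00, -5.87012122e-05,  2.88782921e-01]), 'force': array([-0.58354048,  0.85295788,  0.56499263]), 'moment': array([0.03166248, 0.02175692, 0.0138723 ]), 'grip_width': 0.09402176777569747}
```

View pics/top0.png

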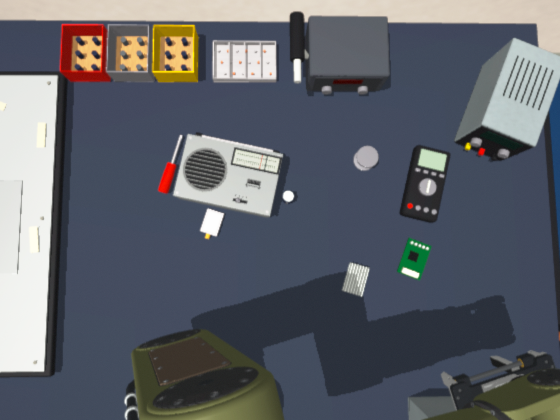

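View pics/scene0.png

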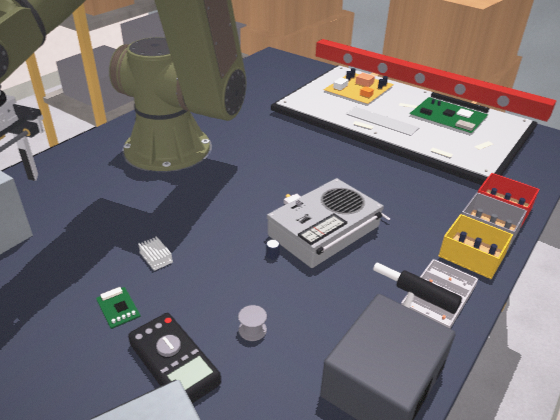

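The top view shows the radio around (230,175), with the dial at about (257,160), the wheel slot near (253,184) and the switch near (240,200). The capacitor is at (288,196). In the scene view the radio is around (325,222). Next I'll zoom in on both.

```bash
python3 - <<'E'
import cv2, numpy as np
a=cv2.imread("pics/top0.png")[130:220,165:300]; b=cv2.imread("pics/scene0.png")[178:262,262:388]
a=cv2.resize(a,(800,533),interpolation=cv2.INTER_CUBIC)
b=cv2.resize(b,(800,533),interpolation=cv2.INTER_CUBIC)
cv2.imwrite("pics/c1.png",a); cv2.imwrite("pics/c2.png",b)
E
```

```text
(no output)
```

View pics/c1.png

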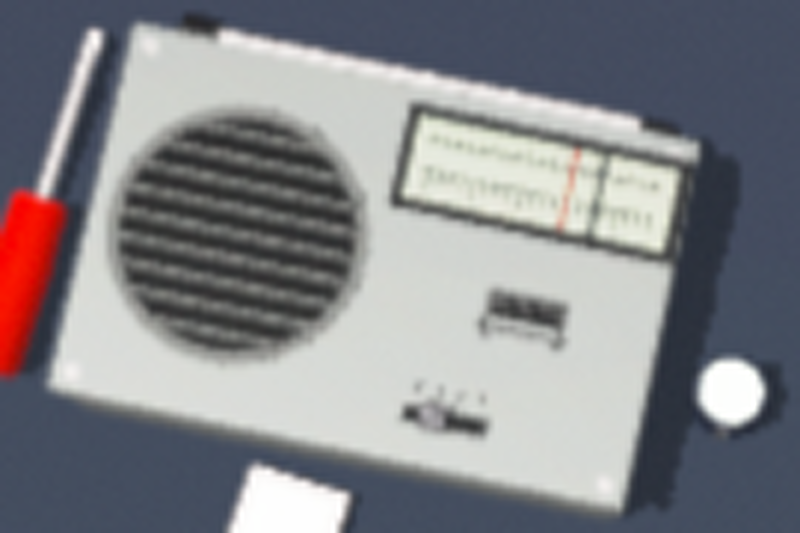

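View pics/c2.png

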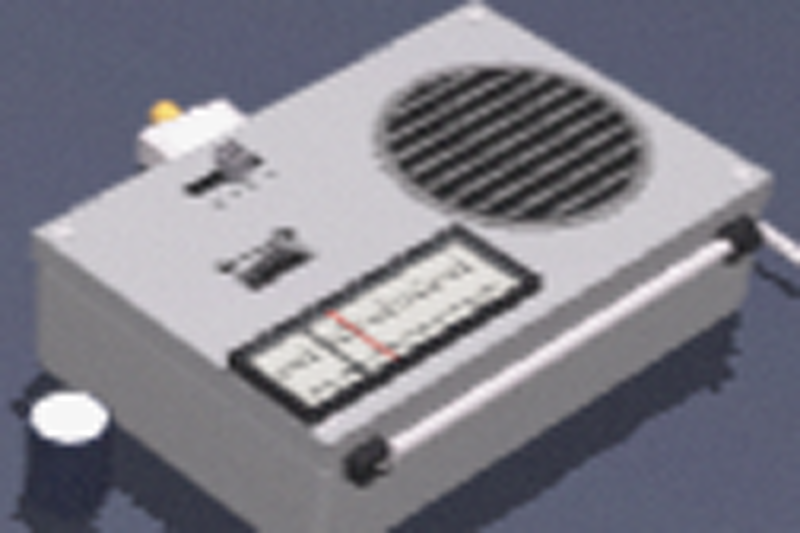

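The top crop (5.93x) shows the face corners at TL(135,22), TR(700,143), BR(625,512) and BL(50,385). The switch slot runs from (402,412) to (488,428), and the tab is at about (435,415). The wheel is at about (527,310), the red pointer at (570,190) and the dark mark at (598,197). The scene crop agrees: the pointer is left of the mark.

```bash
cat >h.py <<'E'
import numpy as np, cv2
from station import ctrl, viewer
def back(n,uv,z):
    m=viewer.camera_model(n);K=np.array(m["K"]);T=np.array(m["pose"])
    uv=np.atleast_2d(uv).astype(float)
    d=(T[:3,:3]@np.linalg.inv(K)@np.c_[uv,np.ones(len(uv))].T).T
    return T[:3,3]+d*((z-T[2,3])/d[:,2])[:,None]
def proj(n,P):
    m=viewer.camera_model(n);T=np.linalg.inv(np.array(m["pose"]))
    return cv2.projectPoints(np.atleast_2d(P).astype(float),cv2.Rodrigues(T[:3,:3])[0],T[:3,3],np.array(m["K"]),None)[0][:,0]
E
python3 - <<'E'
from h import *
def t(p): return np.array(p)/5.926+[165-.42,130-.42]
def s(p): return np.array(p)/6.349+[262-.42,178-.42]
B=lambda p,z:back("top",t(p),z)
S=lambda p,z:back("scene",s(p),z)
q=B([[135,22],[700,143],[625,512],[50,385]],.065)
print(q.round(4)); print([np.linalg.norm(q[i]-q[i-1]).round(4) for i in range(4)])
qs=S([[770,180],[328,445],[35,235],[475,2]],.065);print(qs.round(4))
l=np.array([[75,115],[75,-115],[-75,-115],[-75,115]])/1000
def fit(w):
    c=w.mean(0);H=l.T@(w-c);a=np.arctan2(H[0,1]-H[1,0],H[0,0]+H[1,1]);return c,a
for w in(q,qs):
    c,a=fit(w[:,:2]);print("pose",c.round(4),np.degrees(a).round(2))
    R=np.array([[np.cos(a),-np.sin(a)],[np.sin(a),np.cos(a)]])
    if w is q: pts=[B([435,415],.072),B([[402,412],[488,428]],.065),B([[482,320],[565,335]],.065),B([527,310],.069),B([[570,190],[598,197]],.067)]
    else: pts=[S([238,158],.073),S([[258,160],[190,188]],.065),S([[310,255],[225,268]],.065),S([270,260],.069),S([[363,335],[338,348]],.067)]
    for n,p in zip("tab slot slotends wheel ptr/mark".split(),pts): print(n,p[:,:2].round(4).tolist(),((p[:,:2]-c)@R).round(4).tolist())
E
```

```text
[[ 0.6655  0.0515  0.065 ]
 [ 0.6164 -0.1734  0.065 ]
 [ 0.4688 -0.1429  0.065 ]
 [ 0.5196  0.0826  0.065 ]]
[np.float64(0.1492), np.float64(0.2303), np.float64(0.1507), np.float64(0.2312)]
[[ 0.6665  0.0521  0.065 ]
 [ 0.6169 -0.1703  0.065 ]
 [ 0.4724 -0.1395  0.065 ]
 [ 0.5202  0.0859  0.065 ]]
pose [ 0.5676 -0.0455] -12.32
tab [[0.5065, -0.0687]] [[-0.0547, -0.0357]]
slot [[0.5086, -0.0553], [0.5022, -0.0891]] [[-0.0555, -0.0221], [-0.0546, -0.0565]]
slotends [[0.5452, -0.0867], [0.5391, -0.1195]] [[-0.0131, -0.045], [-0.0121, -0.0783]]
wheel [[0.5484, -0.1046]] [[-0.0061, -0.0618]]
ptr/mark [[0.5969, -0.1216], [0.5941, -0.1327]] [[0.0449, -0.068], [0.0445, -0.0795]]
pose [ 0.569  -0.0429] -12.34
tab [[0.5097, -0.0659]] [[-0.053, -0.0352]]
slot [[0.5105, -0.0533], [0.5004, -0.0827]] [[-0.0549, -0.0226], [-0.0585, -0.0535]]
slotends [[0.5566, -0.0889], [0.5369, -0.1135]] [[-0.0023, -0.0475], [-0.0163, -0.0758]]
wheel [[0.5496, -0.1043]] [[-0.0059, -0.0641]]
ptr/mark [[0.5967, -0.1171], [0.5936, -0.1282]] [[0.0429, -0.0665], [0.0423, -0.0781]]
```

The radio is at about (0.568, -0.044) with a yaw of -12.3°. The pointer sits about 11.5 mm left of the mark. I'll close the gripper and turn the tool to yaw 77.7°, so that tool x is radio +y and tool y is radio +x.

Request:
play_rows(
  commands=[
    {"az": -6.8},
    {"az": -6.8},
    {"az": -6.8},
    {"az": -6.8},
    {"az": -6.8},
  ],
  claw=0,
  squeeze=10,
)

```text
validation failed for argument at $.co...
```

Request:
play_rows(
  commands=[
    {"az": -6.8},
    {"az": -6.8},
    {"az": -6.8},
    {"az": -6.8},
    {"az": 0},
  ],
)

```text
validation failed for argument at $.co...
```

Request:
play_rows(
  commands=[
    {"dx": 0, "dy": 0, "dz": 0, "ax": 0, "ay": 0, "az": -6.8},
    {"dx": 0, "dy": 0, "dz": 0, "ax": 0, "ay": 0, "az": -6.8},
    {"dx": 0, "dy": 0, "dz": 0, "ax": 0, "ay": 0, "az": -6.8},
    {"dx": 0, "dy": 0, "dz": 0, "ax": 0, "ay": 0, "az": -6.8},
    {"dx": 0, "dy": 0, "dz": 0, "ax": 0, "ay": 0, "az": -6.8},
  ],
  claw=0,
  squeeze=10,
)

```text
time_s: 0.52
ee_pos: [0.1564, -0.5261, 0.1811]
eef_rot: [-3.138, -0.003, 0.903]
force: [-0.9, 0.9, -0.9]
grip_width: 0.064
```

Request:
play_rows(
  commands=[
    {"dx": 0, "dy": 0, "dz": 0, "ax": 0, "ay": 0, "az": -6.8},
    {"dx": 0, "dy": 0, "dz": 0, "ax": 0, "ay": 0, "az": -6.8},
    {"dx": 0, "dy": 0, "dz": 0, "ax": 0, "ay": 0, "az": -6.8},
    {"dx": 0, "dy": 0, "dz": 0, "ax": 0, "ay": 0, "az": -6.8},
    {"dx": 0, "dy": 0, "dz": 0, "ax": 0, "ay": 0, "az": 0},
  ],
)

```text
time_s: 0.93
ee_pos: [0.1562, -0.5252, 0.1793]
eef_rot: [-3.138, -0.008, 1.408]
force: [0.2, -0.3, 0.2]
grip_width: 0.031
```

Request:
play_rows(
  commands=[
    {"dx": 0, "dy": 0, "dz": 0, "ax": 0, "ay": 0, "az": 3},
    {"dx": 0.036, "dy": 0.016, "dz": 0, "ax": 0, "ay": 0, "az": 0},
    {"dx": 0.036, "dy": 0.016, "dz": 0, "ax": 0, "ay": 0, "az": 0},
    {"dx": 0.036, "dy": 0.016, "dz": 0, "ax": 0, "ay": 0, "az": 0},
    {"dx": 0.036, "dy": 0.016, "dz": 0, "ax": 0, "ay": 0, "az": 0},
  ],
)

```text
time_s: 1.35
ee_pos: [0.2496, -0.3983, 0.1776]
eef_rot: [-3.135, -0.01, 1.323]
force: [0.3, -1.0, 0.1]
grip_width: 0.0005
```

Request:
play_rows(
  commands=[
    {"dx": 0.036, "dy": 0.016, "dz": 0, "ax": 0, "ay": 0, "az": 0},
    {"dx": 0.036, "dy": 0.016, "dz": 0, "ax": 0, "ay": 0, "az": 0},
    {"dx": 0.036, "dy": 0.016, "dz": 0, "ax": 0, "ay": 0, "az": 0},
    {"dx": 0.036, "dy": 0.016, "dz": 0, "ax": 0, "ay": 0, "az": 0},
    {"dx": 0, "dy": 0, "dz": 0, "ax": 0, "ay": 0, "az": 0},
  ],
)

```text
time_s: 1.77
ee_pos: [0.3532, -0.2638, 0.1786]
eef_rot: [-3.136, -0.011, 1.302]
force: [-0.9, -0.4, 0.1]
grip_width: 0.0005
```

Request:
play_rows(
  commands=[
    {"dx": 0.035, "dy": 0.0156, "dz": 0, "ax": -0.3, "ay": -0.6, "az": -2.5},
    {"dx": 0.035, "dy": 0.0156, "dz": 0, "ax": 0, "ay": 0, "az": 0},
    {"dx": 0.035, "dy": 0.0156, "dz": 0, "ax": 0, "ay": 0, "az": 0},
    {"dx": 0.035, "dy": 0.0156, "dz": 0, "ax": 0, "ay": 0, "az": 0},
    {"dx": 0.035, "dy": 0.0156, "dz": 0, "ax": 0, "ay": 0, "az": 0},
  ],
)

```text
time_s: 2.18
ee_pos: [0.4714, -0.111, 0.1789]
eef_rot: [3.142, 0.001, 1.319]
force: [-0.2, -1.8, 0.5]
grip_width: 0.0004
```

Request:
play_rows(
  commands=[
    {"dx": 0.025, "dy": 0.01, "dz": 0.01, "ax": 0, "ay": 0, "az": 0},
    {"dx": 0.015, "dy": 0.008, "dz": 0.02, "ax": 0, "ay": 0, "az": 0},
    {"dx": 0, "dy": 0, "dz": 0.02, "ax": 0, "ay": 0, "az": 0},
    {"dx": 0, "dy": 0, "dz": 0, "ax": 0, "ay": 0, "az": 0},
    {"dx": 0, "dy": 0, "dz": 0, "ax": 0, "ay": 0, "az": 0},
  ],
)

```text
time_s: 2.6
ee_pos: [0.5033, -0.0694, 0.1271]
eef_rot: [3.141, 0.001, 1.306]
force: [0.2, -0.3, 0.5]
grip_width: 0.0008
```

Request:
play_rows(
  commands=[
    {"dx": 0.0115, "dy": 0.002, "dz": 0, "ax": 0, "ay": 0, "az": -2.9},
    {"dx": 0.0115, "dy": 0.002, "dz": 0, "ax": 0, "ay": 0, "az": 0},
    {"dx": 0, "dy": 0, "dz": 0.02, "ax": 0, "ay": 0, "az": 0},
    {"dx": 0, "dy": 0, "dz": 0.02, "ax": 0, "ay": 0, "az": 0},
    {"dx": 0, "dy": 0, "dz": 0, "ax": 0, "ay": 0, "az": 0},
  ],
)

```text
time_s: 3.02
ee_pos: [0.5147, -0.0494, 0.0916]
eef_rot: [3.134, 0.0, 1.342]
force: [-0.5, -0.5, -0.4]
grip_width: 0.0008
```

```bash
cat >>h.py <<'E'
C=np.array([.568,-.044]);A=np.radians(-12.3);R=np.array([[np.cos(A),-np.sin(A)],[np.sin(A),np.cos(A)]])
def loc(p): return (np.asarray(p)[...,:2]-C)@R
def st():
    o=ctrl.get_obs();print(round(o["time_s"],2),"loc",loc(o["ee_pos"]).round(4),"tipz",round(o["ee_pos"][2]-.008,4),"rot",np.round(o["eef_rot"],3),"F(radio)",(o["force"][:2]@R).round(1),round(o["force"][2],1))
E
python3 - <<'E'
from h import *
st();im=viewer.camera("scene")[165:265,262:395,::-1]
cv2.imwrite("pics/s2.png",cv2.resize(im,(798,600),interpolation=cv2.INTER_CUBIC))
E
```

```text
3.02 loc [-0.0509 -0.0166] tipz 0.0836 rot [3.134 0.    1.342] F(radio) [-0.4 -0.6] -0.4
```

View pics/s2.png

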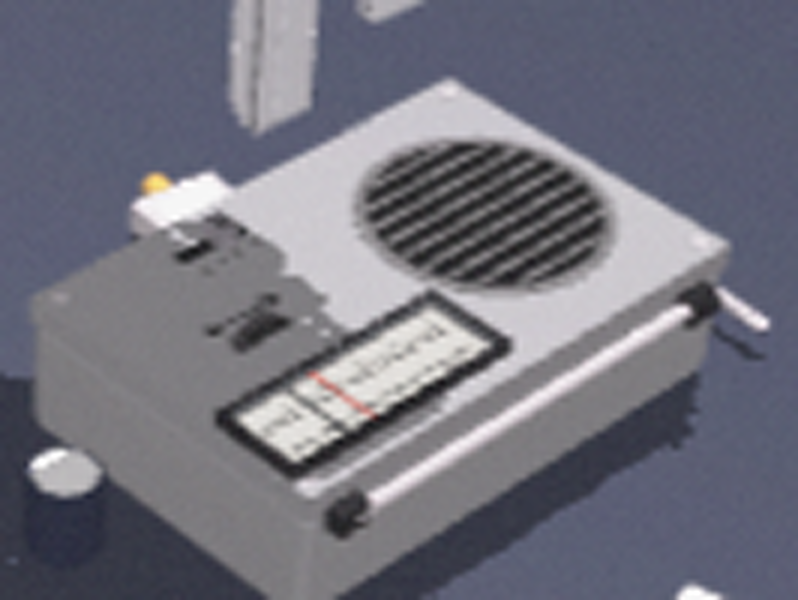

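The picture shows the fingertip at about crop (262,130). The switch is in shadow at about (200,235), and the pointer and mark are unchanged. I'll check where the tip should project.

```bash
python3 - <<'E'
from h import *
o=ctrl.get_obs();p=o["ee_pos"].copy();p[2]-=.008
for n,(x0,y0,k) in {"scene":(262,165,6)}.items():
    u=proj(n,p)[0];print(u,(u-[x0,y0])*k)
im=viewer.camera("top");cv2.imwrite("pics/t2.png",cv2.resize(im[120:225,160:300,::-1],(800,600),interpolation=cv2.INTER_CUBIC))
E
```

```text
[305.34202319 195.74309701] [260.05213913 184.45858204]
```

```bash
python3 - <<'E'
from h import *
st();im=viewer.camera("scene")[165:265,262:395,::-1]
b=cv2.resize(im,(798,600),interpolation=cv2.INTER_CUBIC)
a=cv2.imread("pics/s2.png");d=cv2.absdiff(a,b).max(2)>60;print(d.sum(), [ (v.min(),v.max()) for v in np.nonzero(d)] if d.any() else "")
t=cv2.imread("pics/t2.png")
cv2.imwrite("pics/cmp.png",np.hstack([cv2.resize(b,(400,300)),cv2.resize(t,(400,300))]))
E
```

```text
3.12 loc [-0.0497 -0.0167] tipz 0.0864 rot [3.131 0.    1.343] F(radio) [-0. -0.] 0.4
200 [(np.int64(0), np.int64(484)), (np.int64(33), np.int64(416))]
```

View pics/cmp.png

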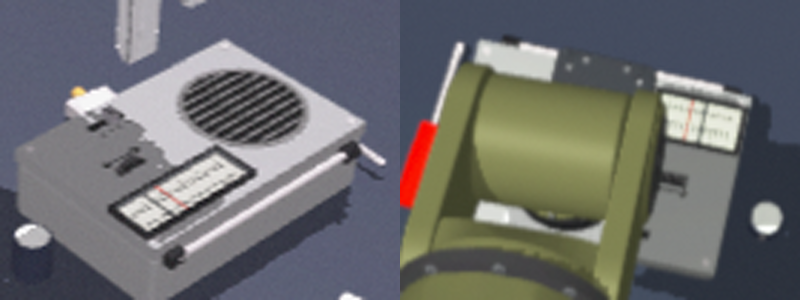

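The image is current: the fingertip shows at (260,130), but the projection puts it near (260,180). I'll check the initial picture for the same discrepancy.

```bash
python3 - <<'E'
from h import *
a=.2888;ty=np.array([np.sin(a),-np.cos(a),0]);p=np.array([.1566,-.527,.1829-.008])
P=[p+s*ty*o for s in(-1,1) for o in(.047,.0595)]
u=proj("scene",P);print(u)
im=cv2.imread("pics/scene0.png")[60:210,0:110]
for v in u:
    if v[0]>0: cv2.drawMarker(im,(int(v[0]),int(v[1]-60)),(0,0,255),0,4)
cur=viewer.camera("scene")[100:240,250:360,::-1].copy()
p=ctrl.get_obs()["ee_pos"]
for dz in(-.008,0,.011):
    v=proj("scene",p+[0,0,dz])[0];cv2.drawMarker(cur,(int(v[0]-250),int(v[1]-100)),(0,0,255),0,4)
k=lambda i:cv2.resize(i,(400,550),interpolation=cv2.INTER_CUBIC)
cv2.imwrite("pics/chk.png",np.hstack([k(im),k(cur)]))
E
```

```text
[[ 3.41657479e+01  1.92837221e+02]
 [ 3.83740167e+01  1.89479887e+02]
 [-6.10334388e-02  2.20143156e+02]
 [-4.98720222e+00  2.24073226e+02]]
```

View pics/chk.png

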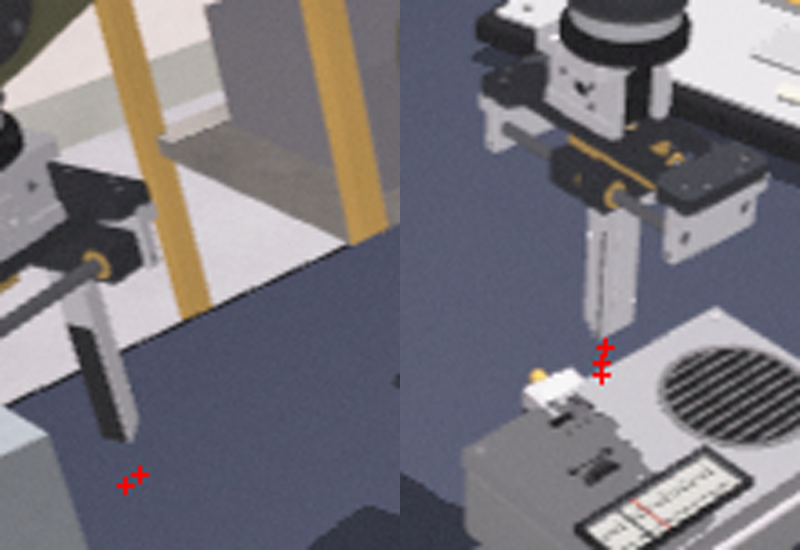

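The same offset, about 10 px or 16 mm, shows in both poses. So the fingertip is probably about 16 mm higher than stated, and contact force will settle it. I'll descend gently.

Request:
play_rows(
  commands=[
    {"dx": 0, "dy": -0.003, "dz": 0.003, "ax": 0.4, "ay": 0, "az": -0.7},
    {"dx": 0, "dy": 0, "dz": 0.004, "ax": 0, "ay": 0, "az": 0},
    {"dx": 0, "dy": 0, "dz": 0.004, "ax": 0, "ay": 0, "az": 0},
    {"dx": 0, "dy": 0, "dz": 0.002, "ax": 0, "ay": 0, "az": 0},
    {"dx": 0, "dy": 0, "dz": 0.001, "ax": 0, "ay": 0, "az": 0},
  ],
)

```text
time_s: 3.63
ee_pos: [0.5144, -0.0496, 0.0829]
eef_rot: [3.133, -0.0, 1.356]
force: [-0.6, -0.4, 0.6]
grip_width: 0.0006
```

Request:
play_rows(
  commands=[
    {"dx": 0, "dy": 0, "dz": 0.001, "ax": 0, "ay": 0, "az": 0},
    {"dx": 0, "dy": 0, "dz": 0.001, "ax": 0, "ay": 0, "az": 0},
    {"dx": 0, "dy": 0, "dz": 0.001, "ax": 0, "ay": 0, "az": 0},
    {"dx": 0, "dy": 0, "dz": 0.001, "ax": 0, "ay": 0, "az": 0},
    {"dx": 0, "dy": 0, "dz": 0.001, "ax": 0, "ay": 0, "az": 0},
  ],
)

```text
time_s: 4.05
ee_pos: [0.5144, -0.0496, 0.0772]
eef_rot: [3.133, -0.0, 1.356]
force: [0.0, 0.1, 0.5]
grip_width: 0.0006
```

Request:
play_rows(
  commands=[
    {"dx": 0, "dy": -0.002, "dz": 0.001, "ax": 0.4, "ay": 0, "az": 0},
    {"dx": 0, "dy": 0, "dz": 0.001, "ax": 0, "ay": 0, "az": 0},
    {"dx": 0, "dy": 0, "dz": 0.001, "ax": 0, "ay": 0, "az": 0},
    {"dx": 0, "dy": 0, "dz": 0.0005, "ax": 0, "ay": 0, "az": 0},
    {"dx": 0, "dy": 0, "dz": 0.0005, "ax": 0, "ay": 0, "az": 0},
  ],
)

```text
time_s: 4.47
ee_pos: [0.5122, -0.0491, 0.0727]
eef_rot: [3.141, -0.0, 1.356]
force: [-0.9, -0.0, 0.2]
grip_width: 0.0005
```

Request:
play_rows(
  commands=[
    {"dx": 0, "dy": 0, "dz": 0.0005, "ax": 0, "ay": 0, "az": 0},
    {"dx": 0, "dy": 0, "dz": 0.0005, "ax": 0, "ay": 0, "az": 0},
    {"dx": 0, "dy": 0, "dz": 0.0005, "ax": 0, "ay": 0, "az": 0},
    {"dx": 0, "dy": 0, "dz": 0.0005, "ax": 0, "ay": 0, "az": 0},
    {"dx": 0, "dy": 0, "dz": 0.0005, "ax": 0, "ay": 0, "az": 0},
  ],
)

```text
time_s: 4.88
ee_pos: [0.5123, -0.0491, 0.07]
eef_rot: [3.141, -0.0, 1.356]
force: [0.1, -0.8, 0.6]
grip_width: 0.0002
```

There's no contact at .070, where the tip would nominally already be inside the face, so the tip really is higher. I'll continue down.

Request:
play_rows(
  commands=[
    {"dx": 0, "dy": 0, "dz": 0.001, "ax": 0, "ay": 0, "az": 0},
    {"dx": 0, "dy": 0, "dz": 0.001, "ax": 0, "ay": 0, "az": 0},
    {"dx": 0, "dy": 0, "dz": 0.001, "ax": 0, "ay": 0, "az": 0},
    {"dx": 0, "dy": 0, "dz": 0.001, "ax": 0, "ay": 0, "az": 0},
    {"dx": 0, "dy": 0, "dz": 0.0005, "ax": 0, "ay": 0, "az": 0},
  ],
)

```text
time_s: 5.3
ee_pos: [0.5123, -0.0491, 0.065]
eef_rot: [3.141, -0.0, 1.356]
force: [-0.5, 1.0, -0.5]
grip_width: 0.001
```

```bash
python3 - <<'E'
from h import *
st();im=viewer.camera("scene")[165:240,262:362,::-1]
cv2.imwrite("pics/s3.png",cv2.resize(im,(800,600),interpolation=cv2.INTER_CUBIC))
E
```

```text
5.3 loc [-0.0533 -0.0169] tipz 0.057 rot [ 3.141 -0.     1.356] F(radio) [-0.7  0.9] -0.5
```

View pics/s3.png

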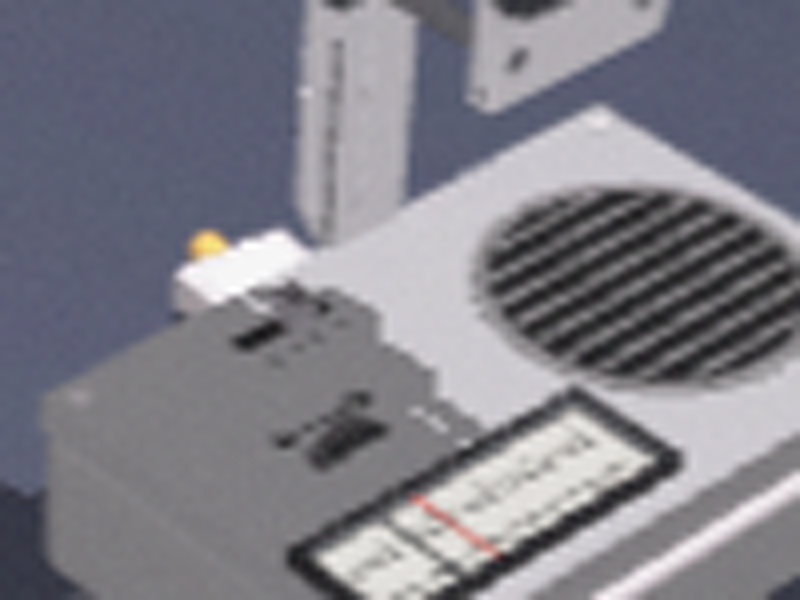

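The fingertip bottom is at crop (330,243), close to the image line of the radio's near edge, and there's still no force. The switch slot's dark part is at (258,333) and the wheel at (345,430). I'll continue in small steps until I feel contact.

Request:
play_rows(
  commands=[
    {"dx": 0, "dy": 0, "dz": 0.001, "ax": 0, "ay": 0, "az": 0},
    {"dx": 0, "dy": 0, "dz": 0.0005, "ax": 0, "ay": 0, "az": 0},
    {"dx": 0, "dy": 0, "dz": 0.0005, "ax": 0, "ay": 0, "az": 0},
    {"dx": 0, "dy": 0, "dz": 0.0005, "ax": 0, "ay": 0, "az": 0},
    {"dx": 0, "dy": 0, "dz": 0.0005, "ax": 0, "ay": 0, "az": 0},
  ],
)

```text
time_s: 5.77
ee_pos: [0.5123, -0.0491, 0.0617]
eef_rot: [3.141, -0.0, 1.356]
force: [0.3, -1.2, -0.2]
grip_width: 0.0006
```

Request:
play_rows(
  commands=[
    {"dx": 0, "dy": 0, "dz": 0.0005, "ax": 0, "ay": 0, "az": 0},
    {"dx": 0, "dy": 0, "dz": 0.0005, "ax": 0, "ay": 0, "az": 0},
    {"dx": 0, "dy": 0, "dz": 0.0005, "ax": 0, "ay": 0, "az": 0},
    {"dx": 0, "dy": 0, "dz": 0.0005, "ax": 0, "ay": 0, "az": 0},
    {"dx": 0, "dy": 0, "dz": 0.0005, "ax": 0, "ay": 0, "az": 0},
  ],
)

```text
time_s: 6.18
ee_pos: [0.5124, -0.0492, 0.059]
eef_rot: [3.141, -0.0, 1.356]
force: [-0.1, 0.4, -0.1]
grip_width: 0.0003
```

```bash
python3 - <<'E'
from h import *
st()
print(proj("scene",[[.5123,-.0491,.065]]),(proj("scene",[[.5123,-.0491,.065]])-[262,165])*8)
im=viewer.camera("scene")[165:240,262:362,::-1]
cv2.imwrite("pics/s4.png",cv2.resize(im,(800,600),interpolation=cv2.INTER_CUBIC))
E
```

```text
6.18 loc [-0.0533 -0.0169] tipz 0.051 rot [ 3.141 -0.     1.356] F(radio) [-0.2  0.4] -0.1
[[303.85015357 202.21389493]] [[334.80122858 297.71115948]]
```

View pics/s4.png

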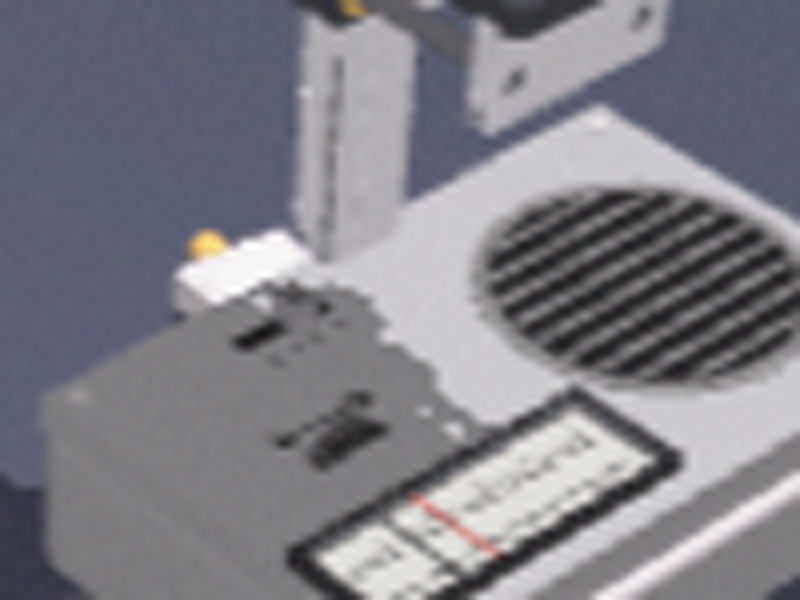

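The tip is now clearly in front of the face plane in the image, with its bottom at (330,258), so it's still above the face. I'll solve for its height, trusting xy.

```bash
python3 - <<'E'
from h import *
from scipy.optimize import brentq
for hx in (.006,.0125):
    c=C+R@np.array([-.0533+hx,-.0249])
    z=brentq(lambda z:proj("scene",[*c,z])[0,1]-(165+258.5/8),.02,.2)
    print(hx,z,(proj("scene",[*c,z])[0]-[262,165])*8,(proj("scene",[*(c+R@[0,.016]),z])[0]-[262,165])*8)
E
```

```text
0.006 0.08640763901953628 [333.26711116 258.5       ] [372.94738228 237.62495438]
0.0125 0.09005819806044899 [349.69375303 258.5       ] [389.45617203 237.52073716]
```

Request:
play_rows(
  commands=[
    {"dx": 0, "dy": 0, "dz": 0.001, "ax": 0, "ay": 0, "az": 0},
    {"dx": 0, "dy": 0, "dz": 0.001, "ax": 0, "ay": 0, "az": 0},
    {"dx": 0, "dy": 0, "dz": 0.001, "ax": 0, "ay": 0, "az": 0},
    {"dx": 0, "dy": 0, "dz": 0.0005, "ax": 0, "ay": 0, "az": 0},
    {"dx": 0, "dy": 0, "dz": 0.0005, "ax": 0, "ay": 0, "az": 0},
  ],
)

```text
time_s: 6.65
ee_pos: [0.5123, -0.0491, 0.0545]
eef_rot: [3.141, -0.0, 1.356]
force: [0.2, 0.3, -0.7]
grip_width: 0.0003
```

The finger looks about 20 mm shorter than stated. I'll keep descending with the force guard.

Request:
play_rows(
  commands=[
    {"dx": 0, "dy": 0, "dz": 0.001, "ax": 0, "ay": 0, "az": 0},
    {"dx": 0, "dy": 0, "dz": 0.0005, "ax": 0, "ay": 0, "az": 0},
    {"dx": 0, "dy": 0, "dz": 0.0005, "ax": 0, "ay": 0, "az": 0},
    {"dx": 0, "dy": 0, "dz": 0.0005, "ax": 0, "ay": 0, "az": 0},
    {"dx": 0, "dy": 0, "dz": 0.0005, "ax": 0, "ay": 0, "az": 0},
  ],
)

```text
time_s: 7.07
ee_pos: [0.5123, -0.0492, 0.0512]
eef_rot: [3.141, 0.0, 1.356]
force: [-0.2, 0.1, 0.2]
grip_width: 0.0005
```

Request:
play_rows(
  commands=[
    {"dx": 0, "dy": 0, "dz": 0.0005, "ax": 0, "ay": 0, "az": 0},
    {"dx": 0, "dy": 0, "dz": 0.0005, "ax": 0, "ay": 0, "az": 0},
    {"dx": 0, "dy": 0, "dz": 0.0005, "ax": 0, "ay": 0, "az": 0},
    {"dx": 0, "dy": 0, "dz": 0.0005, "ax": 0, "ay": 0, "az": 0},
    {"dx": 0, "dy": 0, "dz": 0.0005, "ax": 0, "ay": 0, "az": 0},
  ],
)

```text
time_s: 7.48
ee_pos: [0.5124, -0.0492, 0.0484]
eef_rot: [3.141, -0.0, 1.356]
force: [-0.9, 0.6, 0.0]
grip_width: 0.0005
```

Request:
play_rows(
  commands=[
    {"dx": 0, "dy": 0, "dz": 0.0005, "ax": 0, "ay": 0, "az": 0},
    {"dx": 0, "dy": 0, "dz": 0.0005, "ax": 0, "ay": 0, "az": 0},
    {"dx": 0, "dy": 0, "dz": 0.0005, "ax": 0, "ay": 0, "az": 0},
    {"dx": 0, "dy": 0, "dz": 0.0005, "ax": 0, "ay": 0, "az": 0},
    {"dx": 0, "dy": 0, "dz": 0.0005, "ax": 0, "ay": 0, "az": 0},
  ],
)

```text
time_s: 7.9
ee_pos: [0.5123, -0.0491, 0.0456]
eef_rot: [3.141, -0.0, 1.355]
force: [0.2, 0.3, 0.2]
grip_width: 0.0004
```

```bash
python3 - <<'E'
from h import *
a=viewer.camera("scene")[:,:,::-1]; cv2.imwrite("pics/s5.png",a)
g=cv2.cvtColor(a,6);g0=cv2.cvtColor(cv2.imread("pics/scene0.png"),6)
print("cols",list(range(296,322,2)))
for r in range(186,214): print(r,g[r,296:322:2],g0[r,296:322:2])
p=ctrl.get_obs()["ee_pos"];print(p, proj("scene",[[p[0],p[1],.065]]))
E
```

```text
cols [296, 298, 300, 302, 304, 306, 308, 310, 312, 314, 316, 318, 320]
186 [ 96 110 174 148 173 175 176 176 157  95  96  98 157] [ 94  96  95  95  97  93  95  95  96  96  97  98 153]
187 [ 97 111 173 154 174 179 178 175 188  94  99 130 202] [ 94  94  95  96  93  94  94  95  94  94  95 130 202]
188 [ 97 112 172 153 172 176 176 176 138  98 131 202 203] [ 94  94  94  94  96  96  94  94  94  98 128 203 202]
189 [ 95 114 173 144 174 176 175 177 140 131 203 204 203] [ 94  94  94  93  94  97  94  93  96 131 202 200 202]
190 [ 97 127 174 149 173 174 176 178 157 204 201 203 203] [ 97  95  91  95  95  96  96  96 129 203 202 203 203]
191 [ 96 124 172 153 173 169 176 176 196 203 202 203 203] [ 97  95  92  93  94  96 100 130 203 201 204 200 203]
192 [ 97 123 172 132 175 176 177 176 196 203 204 203 204] [ 97  96  94  96  94  96 131 203 202 202 203 202 203]
193 [135 128 175 132 172 180 174 179 200 204 203 202 203] [136 100  95  96  97 131 201 203 204 206 202 203 201]
194 [239 171 173 142 172 177 177 175 198 203 202 204 203] [239 155  96  97 130 204 202 200 202 203 202 203 201]
195 [244 229 173 139 
[... 1474 characters left out ...]
7 160 199 203 203] [199 178 204 204 202 201 202 203 202 202 205 202 202]
209 [111 126 125 125 128 128 125 128 129 126 159 204 201] [179 204 204 202 202 203 203 204 204 202 203 203 204]
210 [105 127 127 126 125 128 128 127 127 129 127 204 204] [163 203 203 204 200 202 205 203 203 203 203 204 202]
211 [128 127 128 127 125 128 127 126 126 126 130 203 203] [203 202 203 205 202 205 203 202 204 202 201 203 203]
212 [126 126 127 127 126 127 128 125 126 127 159 201 202] [204 206 204 202 205 202 204 202 202 204 204 202 202]
213 [127 129 126 128 127 123 125 126 127 126 125 161 202] [203 203 203 203 203 197 202 203 203 201 204 203 204]
[ 0.51231718 -0.04915423  0.04558414] [[303.84341233 202.22750858]]
```

The tip bottom is now at about row 202 (col 303). Face contact is predicted at about row 203.5, so it's within a few mm. I'll creep down to feel the face.

Request:
play_rows(
  commands=[
    {"dx": 0, "dy": 0, "dz": 0.0005, "ax": 0, "ay": 0, "az": 0},
    {"dx": 0, "dy": 0, "dz": 0.0005, "ax": 0, "ay": 0, "az": 0},
    {"dx": 0, "dy": 0, "dz": 0.0005, "ax": 0, "ay": 0, "az": 0},
    {"dx": 0, "dy": 0, "dz": 0.0003, "ax": 0, "ay": 0, "az": 0},
    {"dx": 0, "dy": 0, "dz": 0.0003, "ax": 0, "ay": 0, "az": 0},
  ],
)

```text
time_s: 8.37
ee_pos: [0.5123, -0.0492, 0.0433]
eef_rot: [3.141, -0.0, 1.355]
force: [-0.8, 0.7, -0.8]
grip_width: 0.0003
```

Request:
play_rows(
  commands=[
    {"dx": 0, "dy": 0, "dz": 0.0003, "ax": 0, "ay": 0, "az": 0},
    {"dx": 0, "dy": 0, "dz": 0.0003, "ax": 0, "ay": 0, "az": 0},
    {"dx": 0, "dy": 0, "dz": 0.0003, "ax": 0, "ay": 0, "az": 0},
    {"dx": 0, "dy": 0, "dz": 0.0003, "ax": 0, "ay": 0, "az": 0},
    {"dx": 0, "dy": 0, "dz": 0.0003, "ax": 0, "ay": 0, "az": 0},
  ],
)

```text
time_s: 8.78
ee_pos: [0.5124, -0.0491, 0.0432]
eef_rot: [3.141, 0.0, 1.356]
force: [-2.6, 0.7, 6.0]
grip_width: 0.0004
```

I felt contact with the face at TCP z = .0432 (6 N for a 0.3 mm step, so about 20 N/mm). That puts the tip 22 mm above the reported TCP. I'll rise 2.5 mm and push right.

Request:
play_rows(
  commands=[
    {"dx": 0, "dy": 0, "dz": -0.0015, "ax": 0, "ay": 0, "az": 0},
    {"dx": 0, "dy": 0, "dz": -0.001, "ax": 0, "ay": 0, "az": 0},
    {"dx": -0.001, "dy": 0, "dz": 0, "ax": 0, "ay": 0, "az": 0},
    {"dx": -0.001, "dy": 0, "dz": 0, "ax": 0, "ay": 0, "az": 0},
    {"dx": -0.0005, "dy": 0, "dz": 0, "ax": 0, "ay": 0, "az": 0},
  ],
)

```text
time_s: 9.2
ee_pos: [0.5119, -0.0517, 0.0457]
eef_rot: [3.14, 0.0, 1.356]
force: [-0.4, -0.5, 0.7]
grip_width: 0.0005
```

Request:
play_rows(
  commands=[
    {"dx": -0.0005, "dy": 0, "dz": 0, "ax": 0, "ay": 0, "az": 0},
    {"dx": -0.0005, "dy": 0, "dz": 0, "ax": 0, "ay": 0, "az": 0},
    {"dx": -0.0005, "dy": 0, "dz": 0, "ax": 0, "ay": 0, "az": 0},
    {"dx": -0.0005, "dy": 0, "dz": 0, "ax": 0, "ay": 0, "az": 0},
    {"dx": -0.0005, "dy": 0, "dz": 0, "ax": 0, "ay": 0, "az": 0},
  ],
)

```text
time_s: 9.62
ee_pos: [0.5113, -0.0543, 0.0455]
eef_rot: [3.141, -0.001, 1.355]
force: [0.0, 1.4, 0.4]
grip_width: 0.0002
```

```bash
python3 -c "
from h import *;st()"
```

```text
9.62 loc [-0.0533 -0.0221] tipz 0.0375 rot [ 3.141e+00 -1.000e-03  1.355e+00] F(radio) [-0.3  1.4] 0.4
```

Request:
play_rows(
  commands=[
    {"dx": -0.0006, "dy": 0, "dz": 0, "ax": 0, "ay": 0, "az": 0},
    {"dx": -0.0006, "dy": 0, "dz": 0, "ax": 0, "ay": 0, "az": 0},
    {"dx": -0.0006, "dy": 0, "dz": 0, "ax": 0, "ay": 0, "az": 0},
    {"dx": -0.0006, "dy": 0, "dz": 0, "ax": 0, "ay": 0, "az": 0},
    {"dx": -0.0006, "dy": 0, "dz": 0, "ax": 0, "ay": 0, "az": 0},
  ],
)

```text
time_s: 10.03
ee_pos: [0.5107, -0.0568, 0.0455]
eef_rot: [3.14, -0.002, 1.356]
force: [0.2, 2.0, 0.3]
grip_width: 0.0006
```

Request:
play_rows(
  commands=[
    {"dx": -0.0006, "dy": 0, "dz": 0, "ax": 0, "ay": 0, "az": 0},
    {"dx": -0.0006, "dy": 0, "dz": 0, "ax": 0, "ay": 0, "az": 0},
    {"dx": -0.0006, "dy": 0, "dz": 0, "ax": 0, "ay": 0, "az": 0},
    {"dx": -0.0006, "dy": 0, "dz": 0, "ax": 0, "ay": 0, "az": 0},
    {"dx": -0.0006, "dy": 0, "dz": 0, "ax": 0, "ay": 0, "az": 0},
  ],
)

```text
time_s: 10.45
ee_pos: [0.51, -0.06, 0.0456]
eef_rot: [3.14, -0.002, 1.356]
force: [-0.2, 2.4, 0.4]
grip_width: 0.0003
```

Request:
play_rows(
  commands=[
    {"dx": -0.0006, "dy": 0, "dz": 0, "ax": 0, "ay": 0, "az": 0},
    {"dx": -0.0006, "dy": 0, "dz": 0, "ax": 0, "ay": 0, "az": 0},
    {"dx": -0.0005, "dy": 0, "dz": 0, "ax": 0, "ay": 0, "az": 0},
    {"dx": -0.0005, "dy": 0, "dz": 0, "ax": 0, "ay": 0, "az": 0},
    {"dx": -0.0005, "dy": 0, "dz": 0, "ax": 0, "ay": 0, "az": 0},
  ],
)

```text
time_s: 10.87
ee_pos: [0.5094, -0.063, 0.0455]
eef_rot: [3.14, -0.002, 1.356]
force: [0.7, 3.0, 0.4]
grip_width: 0.0005
```

```bash
python3 -c "
from h import *;st()"
```

```text
10.87 loc [-0.0532 -0.031 ] tipz 0.0375 rot [ 3.140e+00 -2.000e-03  1.356e+00] F(radio) [0.1 3.1] 0.4
```

Force is steady at about 2.5–3 N, so the tab is sliding. I expect the stop near TCP y ≈ -.033 local.

Request:
play_rows(
  commands=[
    {"dx": -0.0005, "dy": 0, "dz": 0, "ax": 0, "ay": 0, "az": 0},
    {"dx": -0.0005, "dy": 0, "dz": 0, "ax": 0, "ay": 0, "az": 0},
    {"dx": -0.0005, "dy": 0, "dz": 0, "ax": 0, "ay": 0, "az": 0},
    {"dx": -0.0005, "dy": 0, "dz": 0, "ax": 0, "ay": 0, "az": 0},
    {"dx": -0.0005, "dy": 0, "dz": 0, "ax": 0, "ay": 0, "az": 0},
  ],
)

```text
time_s: 11.28
ee_pos: [0.5089, -0.0652, 0.0456]
eef_rot: [3.14, -0.003, 1.355]
force: [1.9, 8.2, 0.8]
grip_width: 0.0007
```

Request:
play_rows(
  commands=[
    {"dx": -0.0005, "dy": 0, "dz": 0, "ax": 0, "ay": 0, "az": 0},
    {"dx": -0.0005, "dy": 0, "dz": 0, "ax": 0, "ay": 0, "az": 0},
    {"dx": -0.0005, "dy": 0, "dz": 0, "ax": 0, "ay": 0, "az": 0},
    {"dx": -0.0005, "dy": 0, "dz": 0, "ax": 0, "ay": 0, "az": 0},
    {"dx": -0.0005, "dy": 0, "dz": 0, "ax": 0, "ay": 0, "az": 0},
  ],
)

```text
time_s: 11.7
ee_pos: [0.5089, -0.065, 0.0456]
eef_rot: [3.14, -0.007, 1.355]
force: [1.9, 6.8, 0.2]
grip_width: 0.0004
```

```bash
python3 -c "
from h import *;st()"
```

```text
11.7 loc [-0.0532 -0.0331] tipz 0.0376 rot [ 3.14  -0.007  1.355] F(radio) [0.4 7.1] 0.2
```

The switch is at its stop: 7–8 N at local y -.0331, where predicted. I'll back off, lift, and go over the wheel slot at local (-.006, -.056), left of centre for a rightward stroke.

Request:
play_rows(
  commands=[
    {"dx": 0.002, "dy": 0, "dz": 0, "ax": 0, "ay": -0.4, "az": 0},
    {"dx": 0.001, "dy": 0, "dz": -0.005, "ax": 0, "ay": 0, "az": 0},
    {"dx": 0, "dy": 0, "dz": -0.01, "ax": 0, "ay": 0, "az": 0},
    {"dx": 0, "dy": 0, "dz": -0.005, "ax": 0, "ay": 0, "az": 0},
    {"dx": 0, "dy": 0, "dz": 0, "ax": 0, "ay": 0, "az": 0},
  ],
)

```text
time_s: 12.12
ee_pos: [0.5094, -0.0627, 0.0677]
eef_rot: [3.14, 0.002, 1.356]
force: [0.1, 0.1, -0.7]
grip_width: 0.0003
```

Request:
play_rows(
  commands=[
    {"dx": -0.009, "dy": 0.015, "dz": 0, "ax": 0, "ay": 0, "az": 0},
    {"dx": -0.009, "dy": 0.015, "dz": 0, "ax": 0, "ay": 0, "az": 0},
    {"dx": -0.006, "dy": 0.012, "dz": 0, "ax": 0, "ay": 0, "az": 0},
    {"dx": 0, "dy": 0.002, "dz": 0, "ax": 0, "ay": 0, "az": 0},
    {"dx": 0, "dy": 0, "dz": 0, "ax": 0, "ay": 0, "az": 0},
  ],
)

```text
time_s: 12.53
ee_pos: [0.5489, -0.0972, 0.0701]
eef_rot: [3.137, 0.003, 1.356]
force: [-0.0, -0.4, -0.1]
grip_width: 0.0005
```

```bash
python3 -c "
from h import *;st();cv2.imwrite('pics/s6.png',viewer.camera('scene')[:,:,::-1]);st()"
```

```text
12.53 loc [-0.0074 -0.0561] tipz 0.0621 rot [3.137e+00 3.000e-03 1.356e+00] F(radio) [ 0.1 -0.4] -0.1
12.58 loc [-0.0076 -0.056 ] tipz 0.0621 rot [3.137e+00 3.000e-03 1.356e+00] F(radio) [-0.1 -0. ] -0.5
```

Request:
play_rows(
  commands=[
    {"dx": 0, "dy": 0.001, "dz": 0.006, "ax": 0.2, "ay": 0, "az": 0},
    {"dx": 0, "dy": 0, "dz": 0.006, "ax": 0, "ay": 0, "az": 0},
    {"dx": 0, "dy": 0, "dz": 0.003, "ax": 0, "ay": 0, "az": 0},
    {"dx": 0, "dy": 0, "dz": 0.001, "ax": 0, "ay": 0, "az": 0},
    {"dx": 0, "dy": 0, "dz": 0, "ax": 0, "ay": 0, "az": 0},
  ],
)

```text
time_s: 13.0
ee_pos: [0.5478, -0.0957, 0.052]
eef_rot: [-3.14, 0.003, 1.357]
force: [0.5, -0.5, -1.0]
grip_width: 0.0001
```

Request:
play_rows(
  commands=[
    {"dx": 0, "dy": 0, "dz": 0.0003, "ax": 0, "ay": 0, "az": 0},
    {"dx": 0, "dy": 0, "dz": 0.0003, "ax": 0, "ay": 0, "az": 0},
    {"dx": 0, "dy": 0, "dz": 0.0003, "ax": 0, "ay": 0, "az": 0},
    {"dx": 0, "dy": 0, "dz": 0.0003, "ax": 0, "ay": 0, "az": 0},
    {"dx": 0, "dy": 0, "dz": 0.0003, "ax": 0, "ay": 0, "az": 0},
  ],
)

```text
time_s: 13.42
ee_pos: [0.5477, -0.0954, 0.0507]
eef_rot: [-3.141, 0.003, 1.358]
force: [0.5, 0.7, -0.2]
grip_width: 0.0004
```

Request:
play_rows(
  commands=[
    {"dx": -0.001, "dy": 0.001, "dz": 0.0003, "ax": 0, "ay": 0, "az": 0},
    {"dx": -0.001, "dy": 0.001, "dz": 0.0003, "ax": 0, "ay": 0, "az": 0},
    {"dx": 0, "dy": 0, "dz": 0.0003, "ax": 0, "ay": 0, "az": 0},
    {"dx": 0, "dy": 0, "dz": 0.0003, "ax": 0, "ay": 0, "az": 0},
    {"dx": 0, "dy": 0, "dz": 0.0003, "ax": 0, "ay": 0, "az": 0},
  ],
)

```text
time_s: 13.83
ee_pos: [0.5496, -0.0982, 0.0493]
eef_rot: [-3.141, 0.003, 1.357]
force: [0.7, -0.2, -0.4]
grip_width: 0.0002
```

Request:
play_rows(
  commands=[
    {"dx": 0, "dy": 0, "dz": 0.0003, "ax": 0, "ay": 0, "az": 0},
    {"dx": 0, "dy": 0, "dz": 0.0003, "ax": 0, "ay": 0, "az": 0},
    {"dx": 0, "dy": 0, "dz": 0.0003, "ax": 0, "ay": 0, "az": 0},
    {"dx": 0, "dy": 0, "dz": 0.0003, "ax": 0, "ay": 0, "az": 0},
    {"dx": 0, "dy": 0, "dz": 0.0003, "ax": 0, "ay": 0, "az": 0},
  ],
)

```text
time_s: 14.25
ee_pos: [0.5497, -0.0982, 0.0482]
eef_rot: [-3.141, 0.003, 1.358]
force: [-1.8, 1.4, 5.4]
grip_width: 0.0001
```

```bash
python3 -c "
from h import *;st()"
```

```text
14.25 loc [-0.0063 -0.0569] tipz 0.0402 rot [-3.141e+00  3.000e-03  1.358e+00] F(radio) [-2.  1.] 5.4
```

I have contact with the wheel rim at .0482 (5 mm proud, as expected). I'll stroke right with light pressure.

Request:
play_rows(
  commands=[
    {"dx": -0.0006, "dy": 0, "dz": 0.0003, "ax": 0, "ay": 0, "az": 0},
    {"dx": -0.0006, "dy": 0, "dz": 0.0003, "ax": 0, "ay": 0, "az": 0},
    {"dx": -0.0006, "dy": 0, "dz": 0.0003, "ax": 0, "ay": 0, "az": 0},
    {"dx": -0.0006, "dy": 0, "dz": 0.0003, "ax": 0, "ay": 0, "az": 0},
    {"dx": -0.0006, "dy": 0, "dz": 0.0003, "ax": 0, "ay": 0, "az": 0},
  ],
)

```text
time_s: 14.67
ee_pos: [0.5494, -0.0997, 0.0483]
eef_rot: [3.141, 0.001, 1.358]
force: [-2.3, 3.4, 5.1]
grip_width: 0.0007
```

```bash
cat >>h.py <<'E'
def dial(save=None):
    # rectify the dial window (z=.067) from the scene camera: radio y from -20 to -110 mm, x 25..65 mm, 10 px/mm
    im=viewer.camera("scene")[:,:,::-1]
    if save: cv2.imwrite(save,im)
    l=np.array([[.065,-.02],[.065,-.11],[.025,-.11],[.025,-.02]])
    w=np.c_[C+l@R.T,np.full(4,.067)]
    H=cv2.getPerspectiveTransform(np.float32([[0,0],[900,0],[900,400],[0,400]]),np.float32(proj("scene",w)))
    return cv2.warpPerspective(np.ascontiguousarray(im),H,(900,400),flags=cv2.INTER_CUBIC|cv2.WARP_INVERSE_MAP)
E
python3 - <<'E'
from h import *
st();d=dial("pics/s7.png");cv2.imwrite("pics/d1.png",d)
E
```

```text
14.67 loc [-0.0063 -0.0584] tipz 0.0403 rot [3.141e+00 1.000e-03 1.358e+00] F(radio) [-2.9  2.8] 5.1
```

View pics/d1.png

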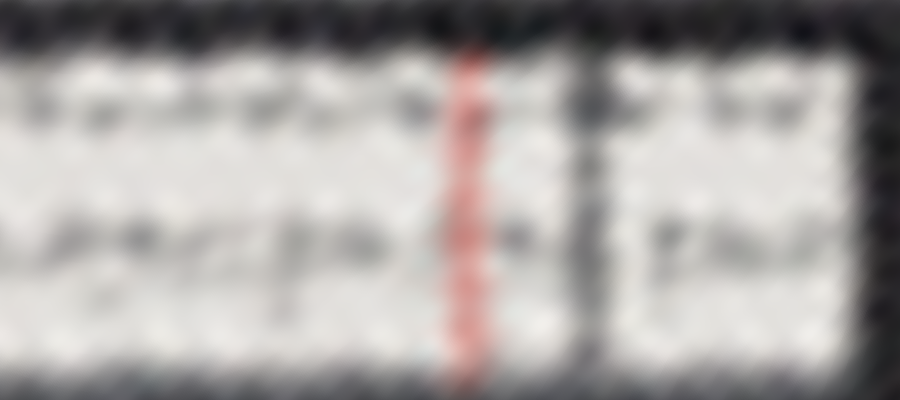

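The rectified dial (10 px/mm) shows the red pointer at col ~467 and the mark at col ~588. I'll add a numeric measurement.

```bash
cat >>h.py <<'E'
def gap(d):
    d=d[70:350].astype(float);r=np.clip(d[:,:,2]-d[:,:,:2].max(2)-15,0,None).mean(0);x=np.arange(900)
    p0=r[250:830].argmax()+250;w=slice(p0-35,p0+36);p=(r[w]*x[w]).sum()/r[w].sum()
    k=np.clip(200-d[:,:,2],0,None).mean(0) # red channel: the pointer stays bright in it
    w=slice(555,622);kk=np.clip(k[w]-np.median(k[250:800]),0,None);m=(kk*x[w]).sum()/kk.sum()
    print("pointer %.1f mark %.1f gap mm %.2f"%(p,m,(m-p)/10))
E
python3 - <<'E'
from h import *
gap(cv2.imread("pics/d1.png"))
class V: pass
import h
for f in("pics/scene0.png","pics/s6.png"):
    im=cv2.imread(f)[:,:,::-1];c=h.viewer
    v=V();v.camera=lambda n:im;v.camera_model=c.camera_model;h.viewer=v;gap(h.dial());h.viewer=c
E
```

```text
pointer 466.7 mark 589.1 gap mm 12.24
pointer 455.7 mark 589.0 gap mm 13.33
pointer 455.6 mark 589.1 gap mm 13.36
```

Request:
play_rows(
  commands=[
    {"dx": -0.0006, "dy": 0, "dz": 0.0003, "ax": 0, "ay": 0, "az": 0},
    {"dx": -0.0006, "dy": 0, "dz": 0.0003, "ax": 0, "ay": 0, "az": 0},
    {"dx": -0.0006, "dy": 0, "dz": 0.0003, "ax": 0, "ay": 0, "az": 0},
    {"dx": -0.0006, "dy": 0, "dz": 0.0003, "ax": 0, "ay": 0, "az": 0},
    {"dx": -0.0006, "dy": 0, "dz": 0.0003, "ax": 0, "ay": 0, "az": 0},
  ],
)

```text
time_s: 15.13
ee_pos: [0.5491, -0.1011, 0.0483]
eef_rot: [3.141, -0.002, 1.358]
force: [-2.0, 2.5, 4.6]
grip_width: 0.0009
```

```bash
python3 -c "
from h import *;st();gap(dial())"
```

```text
15.13 loc [-0.0063 -0.0598] tipz 0.0403 rot [ 3.141e+00 -2.000e-03  1.358e+00] F(radio) [-2.5  2. ] 4.6
pointer 480.6 mark 589.1 gap mm 10.85
```

It rolls well, about 1.4 mm of pointer per call. I'll use larger steps.

Request:
play_rows(
  commands=[
    {"dx": -0.001, "dy": 0, "dz": 0.0003, "ax": 0, "ay": -0.1, "az": 0},
    {"dx": -0.001, "dy": 0, "dz": 0.0003, "ax": 0, "ay": 0, "az": 0},
    {"dx": -0.001, "dy": 0, "dz": 0.0003, "ax": 0, "ay": 0, "az": 0},
    {"dx": -0.001, "dy": 0, "dz": 0.0003, "ax": 0, "ay": 0, "az": 0},
    {"dx": -0.001, "dy": 0, "dz": 0.0003, "ax": 0, "ay": 0, "az": 0},
  ],
)

```text
time_s: 15.6
ee_pos: [0.5484, -0.1045, 0.0485]
eef_rot: [3.14, -0.002, 1.359]
force: [-1.8, 2.8, 6.1]
grip_width: 0.0006
```

```bash
python3 -c "
from h import *;st();gap(dial())"
```

```text
15.6 loc [-0.0062 -0.0632] tipz 0.0405 rot [ 3.140e+00 -2.000e-03  1.359e+00] F(radio) [-2.4  2.4] 6.1
pointer 507.0 mark 589.0 gap mm 8.20
```

Request:
play_rows(
  commands=[
    {"dx": -0.001, "dy": 0, "dz": 0.00025, "ax": 0, "ay": -0.1, "az": 0},
    {"dx": -0.001, "dy": 0, "dz": 0.00025, "ax": 0, "ay": 0, "az": 0},
    {"dx": -0.001, "dy": 0, "dz": 0.00025, "ax": 0, "ay": 0, "az": 0},
    {"dx": -0.001, "dy": 0, "dz": 0.00025, "ax": 0, "ay": 0, "az": 0},
    {"dx": -0.001, "dy": 0, "dz": 0.00025, "ax": 0, "ay": 0, "az": 0},
  ],
)

```text
time_s: 16.07
ee_pos: [0.5476, -0.1083, 0.0486]
eef_rot: [3.139, -0.003, 1.359]
force: [-2.3, 2.6, 5.7]
grip_width: 0.0003
```

Request:
play_rows(
  commands=[
    {"dx": -0.0008, "dy": 0, "dz": 0.00025, "ax": 0, "ay": -0.1, "az": 0},
    {"dx": -0.0008, "dy": 0, "dz": 0.00025, "ax": 0, "ay": 0, "az": 0},
    {"dx": -0.0005, "dy": 0, "dz": 0.00025, "ax": 0, "ay": 0, "az": 0},
    {"dx": 0, "dy": 0, "dz": -0.001, "ax": 0, "ay": 0, "az": 0},
    {"dx": 0, "dy": 0, "dz": -0.003, "ax": 0, "ay": 0, "az": 0},
  ],
)

```text
time_s: 16.48
ee_pos: [0.5469, -0.1102, 0.0521]
eef_rot: [3.14, -0.002, 1.359]
force: [1.1, -0.6, 0.9]
grip_width: 0.0009
```

```bash
python3 -c "
from h import *;st();gap(dial())"
```

```text
16.48 loc [-0.0065 -0.0691] tipz 0.0441 rot [ 3.140e+00 -2.000e-03  1.359e+00] F(radio) [ 1.2 -0.4] 0.9
pointer 557.1 mark 589.0 gap mm 3.20
```

The gap is 3.2 mm. I'll move back left in the air and take a second short stroke.

Request:
play_rows(
  commands=[
    {"dx": 0.005, "dy": 0, "dz": 0, "ax": 0, "ay": -0.1, "az": 0},
    {"dx": 0.004, "dy": 0, "dz": 0, "ax": 0, "ay": 0, "az": 0},
    {"dx": 0, "dy": 0, "dz": 0, "ax": 0, "ay": 0, "az": 0},
    {"dx": 0, "dy": 0, "dz": 0.001, "ax": 0, "ay": 0, "az": 0},
    {"dx": 0, "dy": 0, "dz": 0.001, "ax": 0, "ay": 0, "az": 0},
  ],
)

```text
time_s: 16.95
ee_pos: [0.5496, -0.1005, 0.0509]
eef_rot: [3.138, 0.001, 1.36]
force: [0.3, -0.0, -0.6]
grip_width: 0.0005
```

Request:
play_rows(
  commands=[
    {"dx": 0, "dy": 0, "dz": 0.0003, "ax": 0, "ay": 0, "az": 0},
    {"dx": 0, "dy": 0, "dz": 0.0003, "ax": 0, "ay": 0, "az": 0},
    {"dx": 0, "dy": 0, "dz": 0.0003, "ax": 0, "ay": 0, "az": 0},
    {"dx": 0, "dy": 0, "dz": 0.0003, "ax": 0, "ay": 0, "az": 0},
    {"dx": 0, "dy": 0, "dz": 0.0003, "ax": 0, "ay": 0, "az": 0},
  ],
)

```text
time_s: 17.37
ee_pos: [0.5493, -0.1006, 0.0487]
eef_rot: [3.139, 0.001, 1.36]
force: [-0.7, 0.6, 2.7]
grip_width: 0.0005
```

```bash
python3 -c "
from h import *;st();gap(dial())"
```

```text
17.37 loc [-0.0062 -0.0593] tipz 0.0407 rot [3.139e+00 1.000e-03 1.360e+00] F(radio) [-0.8  0.5] 2.7
pointer 556.8 mark 589.0 gap mm 3.23
```

Request:
play_rows(
  commands=[
    {"dx": 0, "dy": 0, "dz": 0.0003, "ax": 0, "ay": 0, "az": 0},
    {"dx": -0.0008, "dy": 0, "dz": 0.0003, "ax": 0, "ay": 0, "az": 0},
    {"dx": -0.0008, "dy": 0, "dz": 0.00025, "ax": 0, "ay": 0, "az": 0},
    {"dx": -0.0008, "dy": 0, "dz": 0.00025, "ax": 0, "ay": 0, "az": 0},
    {"dx": -0.0008, "dy": 0, "dz": 0.00025, "ax": 0, "ay": 0, "az": 0},
  ],
)

```text
time_s: 17.83
ee_pos: [0.5489, -0.1031, 0.0487]
eef_rot: [3.138, -0.001, 1.36]
force: [-2.0, 3.6, 5.6]
grip_width: 0.0004
```

```bash
python3 -c "
from h import *;st();gap(dial())"
```

```text
17.83 loc [-0.0061 -0.0618] tipz 0.0407 rot [ 3.138e+00 -1.000e-03  1.360e+00] F(radio) [-2.8  3.1] 5.6
pointer 576.9 mark 594.6 gap mm 1.77
```

Taking the mark as fixed at 589.0, 1.2 mm remains.

Request:
play_rows(
  commands=[
    {"dx": -0.0006, "dy": 0, "dz": 0.00025, "ax": 0, "ay": 0, "az": 0},
    {"dx": -0.0006, "dy": 0, "dz": 0.00025, "ax": 0, "ay": 0, "az": 0},
    {"dx": -0.0006, "dy": 0, "dz": 0.00025, "ax": 0, "ay": 0, "az": 0},
    {"dx": 0, "dy": 0, "dz": 0.00025, "ax": 0, "ay": 0, "az": 0},
    {"dx": 0, "dy": 0, "dz": 0.00025, "ax": 0, "ay": 0, "az": 0},
  ],
)

```text
time_s: 18.3
ee_pos: [0.5486, -0.1047, 0.0487]
eef_rot: [3.138, -0.002, 1.36]
force: [-1.9, 2.3, 5.9]
grip_width: 0.0007
```

```bash
python3 -c "
from h import *;st();d=dial();gap(d);cv2.imwrite('pics/d2.png',d)"
```

```text
18.3 loc [-0.0061 -0.0635] tipz 0.0407 rot [ 3.138e+00 -2.000e-03  1.360e+00] F(radio) [-2.4  1.8] 5.9
pointer 590.0 mark 587.6 gap mm -0.24
```

The pointer is at 590.0 and the mark at 589.0. I'll lift straight off and verify.

Request:
play_rows(
  commands=[
    {"dx": 0, "dy": 0, "dz": -0.001, "ax": 0, "ay": 0, "az": 0},
    {"dx": 0, "dy": 0, "dz": -0.004, "ax": 0, "ay": 0, "az": 0},
    {"dx": 0, "dy": 0, "dz": -0.02, "ax": 0, "ay": 0, "az": 0},
    {"dx": 0, "dy": 0, "dz": -0.03, "ax": 0, "ay": 0, "az": 0},
    {"dx": 0, "dy": 0, "dz": -0.03, "ax": 0, "ay": 0, "az": 0},
  ],
)

```text
time_s: 18.77
ee_pos: [0.545, -0.1047, 0.1302]
eef_rot: [-3.134, -0.001, 1.36]
force: [0.4, 0.0, 0.4]
grip_width: 0.0006
```

Request:
play_rows(
  commands=[
    {"dx": -0.036, "dy": -0.016, "dz": -0.01, "ax": 0, "ay": 0, "az": 0},
    {"dx": -0.036, "dy": -0.016, "dz": 0, "ax": 0, "ay": 0, "az": 0},
    {"dx": -0.036, "dy": -0.016, "dz": 0, "ax": 0, "ay": 0, "az": 0},
    {"dx": -0.036, "dy": -0.016, "dz": 0, "ax": 0, "ay": 0, "az": 0},
    {"dx": -0.036, "dy": -0.016, "dz": 0, "ax": 0, "ay": 0, "az": 0},
  ],
)

```text
time_s: 19.18
ee_pos: [0.4309, -0.2659, 0.1489]
eef_rot: [3.137, 0.001, 1.37]
force: [0.7, -1.0, 0.2]
grip_width: 0.0006
```

Request:
play_rows(
  commands=[
    {"dx": -0.036, "dy": -0.016, "dz": 0, "ax": 0, "ay": 0, "az": 0},
    {"dx": -0.036, "dy": -0.016, "dz": 0, "ax": 0, "ay": 0, "az": 0},
    {"dx": -0.036, "dy": -0.016, "dz": 0, "ax": 0, "ay": 0, "az": 0},
    {"dx": -0.02, "dy": -0.009, "dz": 0, "ax": 0, "ay": 0, "az": 0},
    {"dx": 0, "dy": 0, "dz": 0, "ax": 0, "ay": 0, "az": 0},
  ],
)

```text
time_s: 19.6
ee_pos: [0.3401, -0.3898, 0.1505]
eef_rot: [3.135, 0.004, 1.365]
force: [0.4, 0.2, -0.3]
grip_width: 0.0004
```

```bash
python3 - <<'E'
from h import *
st();d=dial("pics/s9.png");gap(d)
t=viewer.camera("top")[:,:,::-1];cv2.imwrite("pics/t9.png",t)
d=cv2.resize(d,(790,351))[:, :]
a=cv2.resize(t[130:220,165:300],(395,248),interpolation=cv2.INTER_CUBIC);s=cv2.resize(cv2.imread("pics/s9.png")[165:265,250:410],(395,248),interpolation=cv2.INTER_CUBIC)
cv2.imwrite("pics/fin.png",np.vstack([d,np.hstack([a,s])]))
E
```

```text
19.6 loc [-0.1489 -0.3864] tipz 0.1425 rot [3.135 0.004 1.365] F(radio) [0.3 0.2] -0.3
pointer 590.0 mark 586.3 gap mm -0.37
```

View pics/fin.png

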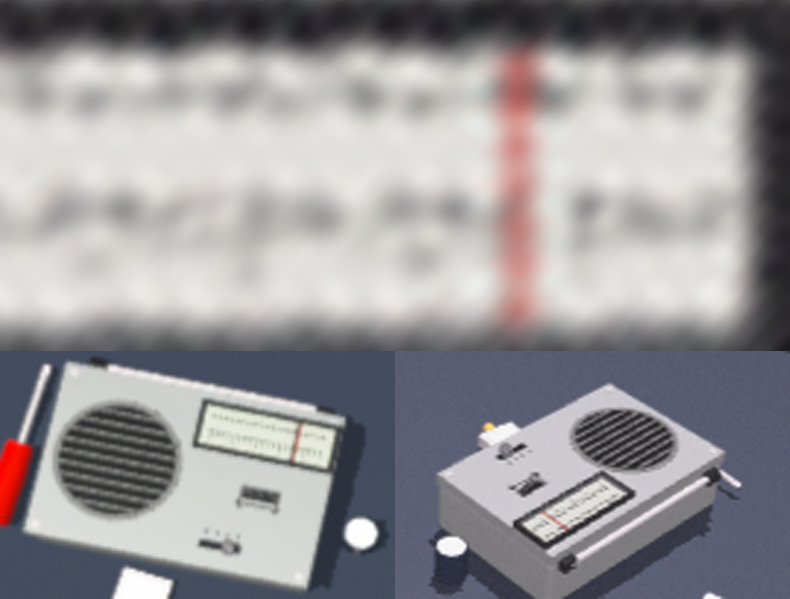

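The final view shows the red pointer covering the mark, the tab at the right end of its travel, and the bystanders undisturbed. I'm handing in.

```bash
python3 -c "
from station import workorder;print(workorder.hand_in())"
```

```text
the job is handed in; nothing more can be done
None
```

I did the job in the order asked and handed it in at about 20 s. First I pushed the band switch right to its stop, then rolled the tuning wheel to the right in two light strokes. The arm then moved clear of everything.

- **Switch:** it slid at about 2.5–3 N. It stopped where I had worked out its right end would be, and the force there read 7–8 N. The last picture shows the tab at the right end of its slot.
- **Dial:** after the fingertip lifted off, the pointer read 590.0 against the mark at 589.0 (measured while the mark was uncovered). At 10 px per mm that is about 0.1 mm. My automatic gap figure at the end read −0.37 mm, but the pointer was covering the mark by then, so I did not trust it. I did not cross-check the pointer numerically in the top camera.
- **Forces:** the highest reading was about 8 N, at the switch stop. Forces are only reported at the end of each call, so a brief peak in between would not show.
- **Other things on the bench:** the trimmer, capacitor and tuner can look undisturbed in the last crops. I did not view the other bystanders again at the end, but the arm felt no contact on its moves in and out.
- **Disagreement with the description:** the fingertip touched the radio's face about 22 mm above the reported TCP, rather than standing 8 mm ahead of it as stated. I used the height found by touch instead.

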